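# Seat a lens barrel in its sprung V-rest and hold it down

### The job

The glue on the V-rest's cork faces is fresh: first press shut the flip cap of the one vial left open in the rack, so that it does not dry out. Then pick up the lens barrel, lay it lengthwise and centred in the V-rest, and press it down firmly but without ramming, so that it bears on the cork on both sides and the sprung saddle sinks to about half of its travel. Finish still holding the barrel there, pressed down, without letting go; leave the other caps shut and do not shift the dishes, jar, planter or coaster.

Things in the scene. Friction and masses are not known exactly. Their poses are not given: they have to be found in the camera images.
- cap_a (a joint): Flip cap of the vial left open (rad): 0 = shut flat on its vial, starts at 1.6 to 2.0 (standing up, leaning back). It stays where it is left; about 0.5 N at its tip moves it. Three identical vials stand in the rack 50 mm apart; this one, the only open one, may be in any of the three places.
- cap_a_hinge (a point): Hinge of cap_a, at the vial's mouth, 70 mm above the ledge, on the vial's far side (the rack's +x). Its axes turn with the cap. The white cap is a disc 27 mm across, 6 mm thick, with a thumb tab; shut, the disc's centre lies 15.5 mm from the hinge towards the rack's -x, the tab ends at 35 mm and the top is 6 mm above the hinge. To shut it, push it over from behind (+x side), then press down.
- cap_b (a joint): Flip cap of the second vial (rad), 0 = shut; starts shut.
- cap_c (a joint): Flip cap of the third vial (rad), 0 = shut; starts shut.
- rack: Fixed birch block, 56 (x) x 170 (y) x 40 mm high; origin: centre of its underside. Three amber vials, 24 mm across, stand in it along its y at -50, 0 and 50 mm, mouths 70 mm above the ledge. Its x points away from the robot, within 0.35 rad of straight ahead; caps hinge on the +x side.
- barrel_center (a point): Centre of the loose lens barrel: aluminium cylinder 38 mm across, 130 mm long along x, glass ends, with a dark octagonal collar 36 mm long and 46 mm across flats round its middle. Collar flats face +-y (to be gripped, 46 mm apart) and +-z. It lies level on a flat of its collar, its centre 23 mm above the ledge. 0.13 to 0.25 kg.
- barrel: The same lens barrel; the origin is the centre of the collar's lower flat, 23 mm below its centre.
- seat (a point): Where the barrel's centre lies when seated in the V-rest; moves with the saddle; starts 71 mm above the ledge. x runs along the 90 degree V, z up. Two pairs of cork faces, 24 mm long along x, centred 47 mm either side of this point, leave a 70 mm gap for collar and fingers. Cork tops are about 4 mm below this point, the bridge in the gap 39 mm below. The barrel may lie either way round.
- saddle (a joint): How far the sprung saddle of the V-rest is pressed down (m): 0 = up, 0.010 = bottomed. It begins to sink at about 1.5 N and then takes 1.5 N per mm (about 9 N for 5 mm, in all, barrel's weight included). Its rubber foot also gives sideways across the V (up to 5 mm, 0.3 N per mm) and twists up to 0.12 rad (0.8 N m per rad), so it settles itself to the barrel.
- dishes: Bystander: stack of three white ceramic dishes, 116 mm across, 104 mm high. Origin: centre of its underside.
- jar: Bystander: smoked glass jar with a hinged steel lid, 80 mm across, 104 mm high. Origin: centre of its underside.
- planter: Bystander: terracotta mini planter, 72 mm across, 90 mm high with its plant. Origin: centre of its underside.
- coaster: Bystander: round birch coaster, 96 mm across, 8 mm thick, on the ledge. Origin: centre of its underside.
Things that resemble listed ones, but are neither listed nor needed, are in the scene too. Leave any purple look-alike of the part that bears seat alone.

How it is judged:
By the outcome, as a careful person would: the job done as asked, in the order asked, and still so for the second after the job is handed in, while the arm keeps its last pose, push and grip.
It also fails if it takes over 51 s, if anything falls off the work surface, if the arm or the gripper's body presses on something with over 40 N, if the wrist force passes 120 N, or if a joint passes its speed limit or range.

### The arm

A 7-joint arm with a two-finger parallel gripper is mounted at the origin on the work surface. World frame = base frame: x ahead of the robot, y to its left, z up, the work surface at z = 0. Lengths are in mm, angles in rad, forces in N, time in s.
With the tool pointing down it reaches from about 350 to 900 mm from the base axis. Payload 7.2 kg.
Tool frame: the origin (TCP) lies midway between the tips of the shut fingers; the grasp point (between the pads) lies 19 mm behind it; x points along the fingers, y is the direction in which the jaws open and shut, and the axes are right-handed (so a half turn about x gives the same grasp; the last joint's range is limited). The gripper opens to 85 mm and grips with 20 to 120 N. Pads are 22 mm wide; open, the fingers measure 114 mm over their backs; the gripper's body (76 mm by 85 mm) begins 54 mm behind the grasp point. The pads swing forward as they close: fully open they stand 13 mm farther back than shut.
Start: joints at [1.188, 0.411, -0.013, 1.596, 0.006, 1.134, -0.082], TCP at [193.505, -594.294, 197.597] pointing down, gripper open.
Joint ranges: [-2.95, 2.95], [-0.29, 1.99], [-1.47, 1.44], [0.14, 2.54], [-1.03, 4.17], [0.13, 1.85], [-2.86, 2.86]. Speed limits (rad/s): [2.39, 2.39, 3.01, 3.01, 3.14, 3.14, 3.14].

### API

Orientations are given as a unit quaternion [w, x, y, z].
In Python, from rig import move_pose, movel, movej, command_gripper, wait, inverse_kinematics, read_state, capture, Unreachable, hand_in gives the robot as it stands. Calls block until the motion is done:
- move_pose(position, orientation): joint-space move of the TCP to a pose.
- movel(position, ori=None, feed=150): straight line of the TCP; ori=None keeps the orientation; feed is the mean speed in mm/s.
- movej(angles): joint-space move.
- command_gripper(opening): finger opening in mm; the grip force is fixed at half the most; returns when the fingers have stopped.
- wait(seconds).
- inverse_kinematics(position, orientation): joint angles nearest the present ones, or None.
- read_state(): the state.
- capture(name): name is "side" or "top"; returns a dict with "color" (400x640x3 uint8, red, green, blue), "fovy" (degrees; the focal length in pixels is half the picture's height over the tangent of half this angle, whatever the lens; pixels are square), "cx", "cy" (the principal point, pixels), "D" ([k1, k2, p1, p2, k3] as OpenCV has them; the pictures are not rectified), "pose" (4x4, takes a point from camera to world coordinates). Camera axes: x right, y down, z forward; pixel columns grow to the right and rows downward; lengths in mm; the calibration is good to about 2 mm. A picture is of the moment at which its call begins. There is no depth.
A pose or a line that the arm cannot do raises Unreachable and nothing moves.
- hand_in(): hands the job in, once; it reports no verdict.
The state is a dict: "t": time; "q": joint angles; "joint_vel": joint speeds; "joint_efforts": joint torques, N m; "tcp_pos": TCP position; "tool_rot": TCP orientation; "wrist_force": force on the tool from outside, world axes, zero at the start; "wrist_torque": the same for the moment, N m; "gripper_width": finger opening in mm.
Only numpy, scipy, OpenCV 4.12 (cv2) and the standard library are available. Lean on these libraries where they do the work, as an engineer would, in place of code of your own. Each camera call takes 0.05 s, during which the arm holds its last target.

## Working session

There is one attempt and no reset: what is moved stays moved. The work goes in short steps, each a Python script; the robot and the scene stay as the last script left them, time stands still between calls to the robot, and variables do not carry over. Pictures are saved under pics/ and viewed, and the job is handed in when it is done.

```bash
ls; mkdir -p pics; python3 - <<'E'
from rig import *
import cv2,numpy as np
s=read_state();print(s)
for n in("side","top"):
    c=capture(n);cv2.imwrite(f"pics/{n}0.png",c["color"][:,:,::-1])
    print(n,c["fovy"],c["cx"],c["cy"],c["D"],np.array(c["pose"]).round(3).tolist())
    np.save(f"{n}0.npy",c,allow_pickle=True)
E
```

```text
pics
{'t': 0.0, 'q': array([ 1.18779465,  0.41195078, -0.01265743,  1.59707231,  0.00559284,
        1.13428044, -0.08223123]), 'joint_vel': array([-1.27310933e-04, -8.17603942e-04, -1.09170101e-03,  2.94753348e-04,
        3.79062579e-04,  1.40384057e-03,  1.10918741e-05]), 'joint_efforts': array([ 9.59824501e-04, -6.00622773e+01,  6.82437792e-01, -2.99400079e+01,
        1.37817094e-02,  1.07850594e-02, -1.87198481e-06]), 'tcp_pos': array([ 193.27010019, -593.77547439,  196.71013453]), 'tool_rot': array([-0.11024363, -0.69822922, -0.1113951 ,  0.698508  ]), 'wrist_force': array([ 0.53745396,  0.18648579, -0.08024629]), 'wrist_torque': array([ 0.00070129,  0.02453318, -0.04671737]), 'gripper_width': 85.56640279098691}
side 43.89929339349138 312.57006855767065 194.0682481929079 [0.04762083 0.         0.         0.         0.        ] [[0.99, -0.101, 0.095, 424.45], [-0.139, -0.726, 0.673, -880.648], [0.001, -0.68, -0.733, 1086.822], [0.0, 0.0, 0.0, 1.0]]
top 44.045601817693424 324.92096009573174 191.4866216180523 [-0.02845561  0.          0.          0.          0.        ] [[0.005, -0.994, 0.111, 391.355], [-1.0, -0.007, -0.011, 27.316], [0.012, -0.111, -0.994, 1754.825], [0.0, 0.0, 0.0, 1.0]]
```

View pics/side0.png

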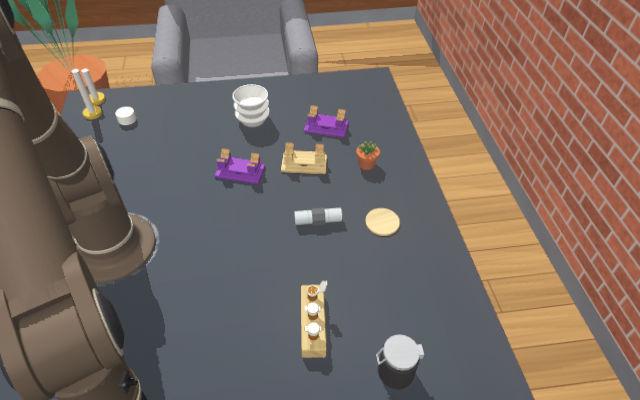

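View pics/top0.png

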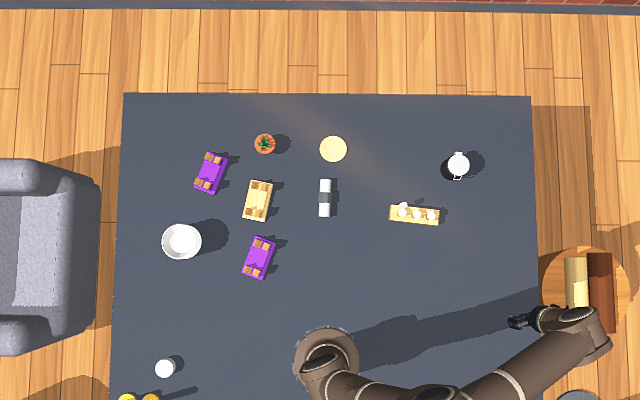

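The open vial is at side (318,290), top (403,210). The barrel is at side (318,216), top (325,197). The natural-wood V-rest is at side (304,160), top (258,200), and the two purple look-alikes are at side (240,168) and (327,123). The natural-wood one fits the description. I'll enlarge it to confirm.

```bash
cat > h.py <<'E'
import numpy as np,cv2
def load(f): return np.load(f,allow_pickle=True).item()
def ray(c,u,v):
    f=200/np.tan(np.radians(c["fovy"])/2)
    K=np.array([[f,0,c["cx"]],[0,f,c["cy"]],[0,0,1.]])
    p=cv2.undistortPoints(np.array([[[u,v]]],float),K,np.array(c["D"],float))[0,0]
    P=np.array(c["pose"]);d=P[:3,:3]@[p[0],p[1],1];return P[:3,3],d/np.linalg.norm(d)
def atz(c,u,v,z):
    o,d=ray(c,u,v);return o+d*(z-o[2])/d[2]
def proj(c,X):
    f=200/np.tan(np.radians(c["fovy"])/2)
    K=np.array([[f,0,c["cx"]],[0,f,c["cy"]],[0,0,1.]])
    M=np.linalg.inv(np.array(c["pose"]))
    r,_=cv2.Rodrigues(M[:3,:3]);return cv2.projectPoints(np.array(X,float).reshape(-1,3),r,M[:3,3],K,np.array(c["D"],float))[0][:,0]
def tri(c1,p1,c2,p2):
    o1,d1=ray(c1,*p1);o2,d2=ray(c2,*p2)
    t=np.linalg.lstsq(np.c_[d1,-d2],o2-o1,rcond=None)[0]
    a=o1+t[0]*d1;b=o2+t[1]*d2;return (a+b)/2,np.linalg.norm(a-b)
def crop(c,x0,y0,w,h,s,fn):
    im=c["color"][y0:y0+h,x0:x0+w,::-1]
    im=cv2.resize(im,None,fx=s,fy=s,interpolation=cv2.INTER_CUBIC)
    for i in range(0,w,10):
        cv2.putText(im,str(x0+i),(i*s,8),0,.3,(0,255,255),1);cv2.line(im,(i*s,10),(i*s,14),(0,255,255),1)
    for j in range(0,h,10):
        cv2.putText(im,str(y0+j),(0,j*s+4),0,.3,(0,255,255),1)
    cv2.imwrite(fn,im)
E
python3 - <<'E'
from h import *
s=load("side0.npy");t=load("top0.npy")
crop(s,285,275,60,90,6,"pics/c1.png")
crop(s,270,135,90,95,6,"pics/c2.png")
crop(t,380,190,70,45,10,"pics/c3.png")
crop(t,235,165,110,65,7,"pics/c4.png")
E
```

```text
(no output)
```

View pics/c1.png

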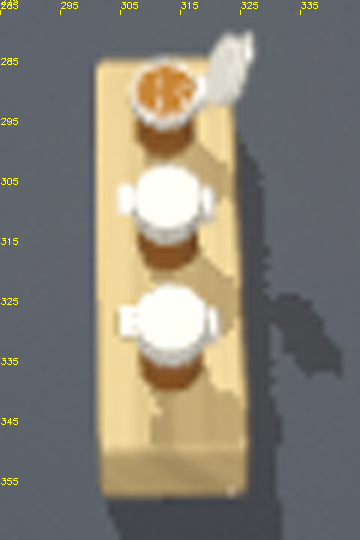

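View pics/c2.png

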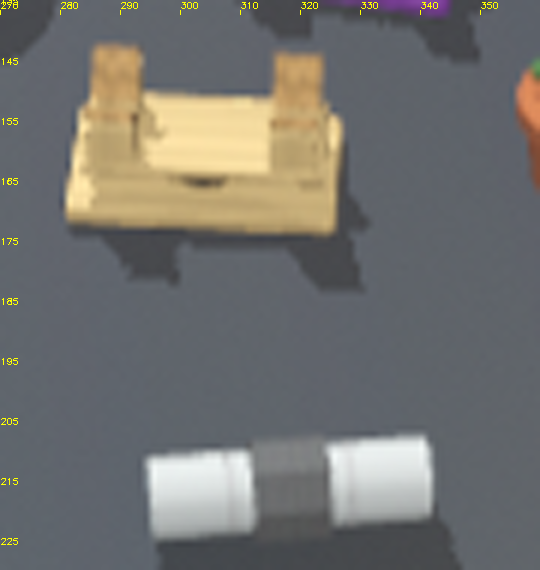

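View pics/c3.png

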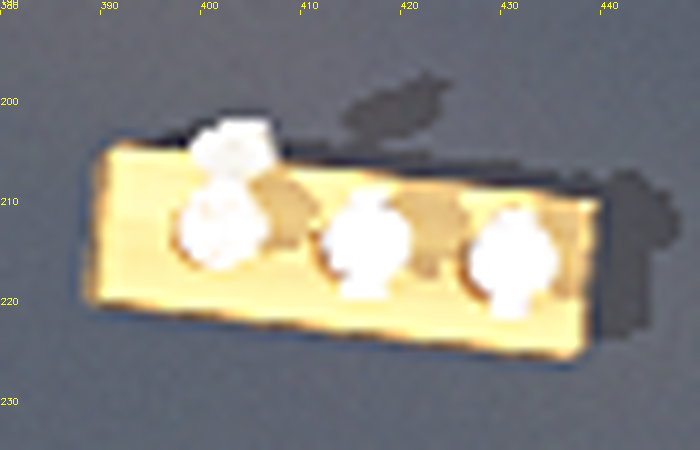

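View pics/c4.png

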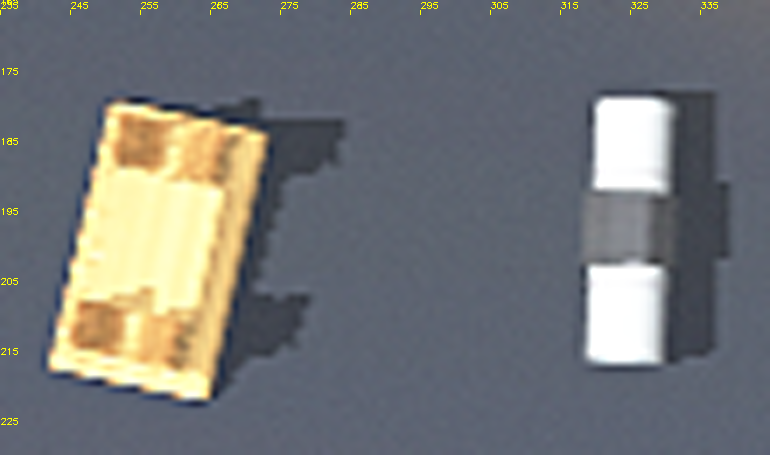

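```bash
python3 - <<'E'
from h import *
np.set_printoptions(precision=1,suppress=True)
s=load("side0.npy");t=load("top0.npy")
def T(n,a,b):
    p,e=tri(s,a,t,b);print(n,p,"gap %.1f"%e)
T("open mouth",(312.5,290),(402,213))
T("cap mid",(313,307.2),(416.5,214))
T("cap low",(313.3,328),(431,216))
print("rack corners z40 top:",*[atz(t,u,v,40) for u,v in((391,204),(439.8,210),(437.5,225.5),(389,220))])
print("rack z0/40 side",*[atz(s,u,v,40) for u,v in((301,285),(323.5,285),(326,350),(301.5,350))])
# barrel
T("barrel centre",(318.5,214.8),(325.3,197.3))
print("barrel ends top-view, z23:",atz(t,325.6,178.9,25),atz(t,324.2,216.8,25))
# rest blocks corners top view z?
T("rest bottom corner",(281,171.5),(242,217))
T("rest br",(325.5,173.5),(264.5,221.5))
print(atz(s,281,171.7,0),atz(s,325.5,173.7,0))
for z in (0,30): print(z,[atz(t,u,v,z) for u,v in((250.5,179.7),(273,184.2),(264.7,221.7),(242,217.5))])
for n,p in(("j",(458,163)),):print(n,atz(t,*p,104))
E
```

```text
open mouth [ 509.5 -255.5   72.5] gap 6.0
cap mid [ 504.9 -304.    78.3] gap 3.9
cap low [ 498.5 -354.    76.2] gap 3.9
rack corners z40 top: [ 539.9 -222.8   40. ] [ 519.9 -393.4   40. ] [ 465.9 -384.3   40. ] [ 484.1 -215.3   40. ]
rack z0/40 side [ 489.3 -217.5   40. ] [ 544.  -225.1   40. ] [ 523.7 -391.3   40. ] [ 469.9 -383.8   40. ]
barrel centre [564.3   6.4  32.7] gap 3.4
barrel ends top-view, z23: [628.7   5.6  25. ] [494.8   9.8  25. ]
rest bottom corner [492.  314.6 -87.4] gap 13.6
rest br [548.1 212.1  -7. ] gap 140.3
[480.6 224.4   0. ] [616.5 196.6   0. ]
0 [array([627.3, 273.9,   0. ]), array([611.7, 193.2,   0. ]), array([477.5, 220.3,   0. ]), array([491.9, 301.1,   0. ])]
30 [array([623.3, 269.7,  30. ]), array([607.9, 190.4,  30. ]), array([476.1, 217. ,  30. ]), array([490.2, 296.4,  30. ])]
j [ 675.6 -443.3  104. ]
```

```bash
cat >> h.py <<'E'
def frame(x,y,z,yaw):
    M=np.eye(4);c,s=np.cos(yaw),np.sin(yaw);M[:2,:2]=[[c,-s],[s,c]];M[:3,3]=[x,y,z];return M
def ap(M,P): return np.array(P,float)@M[:3,:3].T+M[:3,3]
def overlay(c,x0,y0,w,h,s,fn,polys):
    im=cv2.resize(c["color"][y0:y0+h,x0:x0+w,::-1],None,fx=s,fy=s,interpolation=cv2.INTER_CUBIC)
    for P,col in polys:
        q=((proj(c,P)-[x0,y0]+.5)*s).astype(int);cv2.polylines(im,[q.reshape(-1,1,2)],True,col,1)
    cv2.imwrite(fn,im)
def box(M,x0,x1,y0,y1,z): return ap(M,[(x0,y0,z),(x1,y0,z),(x1,y1,z),(x0,y1,z)])
def circ(M,x,y,r,z):
    a=np.linspace(0,6.283,25);return ap(M,np.c_[x+r*np.cos(a),y+r*np.sin(a),a*0+z])
def circx(M,x,r,z=0):
    a=np.linspace(0,6.283,25);return ap(M,np.c_[a*0+x,r*np.cos(a),z+r*np.sin(a)])
def models(rk,ba,se):
    R=frame(*rk);B=frame(*ba);S=frame(*se);r=(0,0,255);g=(0,255,0);b=(255,0,255)
    o=[(box(R,-28,28,-85,85,40),r),(box(R,-28,28,-85,85,0),r)]+[(circ(R,0,y,13.5 if y<40 else 12,76 if y<40 else 70),g) for y in(-50,0,50)]
    o+=[(circx(B,x,19),r) for x in(-65,65)]+[(box(B,-18,18,-9.5,9.5,23),g)]+[(box(B,-65,65,-.2,.2,19),r)]
    for x in(-47,47):
        for sg in(-1,1):
            o.append((ap(S,[(x-12,sg*4,-23),(x+12,sg*4,-23),(x+12,sg*23,-4),(x-12,sg*23,-4)]),b if sg>0 else g))
    return o
E
cat > ov.py <<'E'
from h import *
import sys
s=load("side0.npy");t=load("top0.npy")
rk=(504.6,-304.2,0,-.12);ba=(563.5,7.3,23,-.03);se=(550.5,243.5,71,-.2)
m=models(rk,ba,se)
overlay(s,285,275,60,90,6,"pics/%sc1.png"%sys.argv[1],m)
overlay(s,270,135,90,95,6,"pics/%sc2.png"%sys.argv[1],m)
overlay(t,380,190,70,45,10,"pics/%sc3.png"%sys.argv[1],m)
overlay(t,235,165,110,65,7,"pics/%sc4.png"%sys.argv[1],m)
a=[cv2.imread("pics/%sc%d.png"%(sys.argv[1],i)) for i in(1,2,3,4)]
E
python3 ov.py o1; python3 - <<'E'
from h import *
s=load("side0.npy");t=load("top0.npy")
print(tri(s,(325,281.5),t,(404,202)))
print([atz(t,*p,58)[:2].round(1) for p in((255.1,185.3),(264.3,186.7),(249,211.7),(257.6,213.6))])
print([atz(s,*p,57)[:2].round(1) for p in((289.5,148.3),(319.8,150))])
E
```

```text
(array([ 541.3600782 , -257.08980333,  105.17267068]), np.float64(0.18763199097281932))
[array([600.1, 249.4]), array([595.5, 217.6]), array([508.7, 268.5]), array([502.3, 238.8])]
[array([513.5, 265.3]), array([605.2, 244.7])]
```

View pics/o1c2.png

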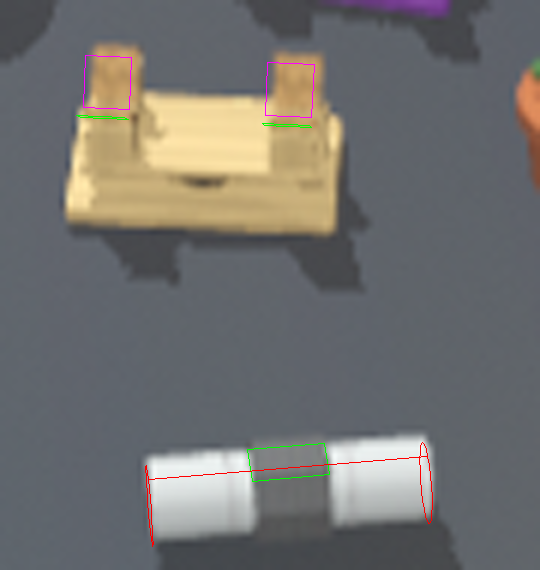

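View pics/o1c4.png

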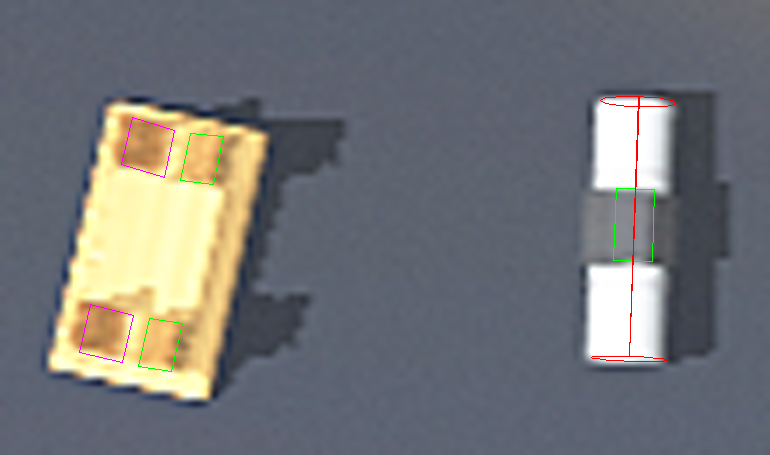

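View pics/o1c1.png

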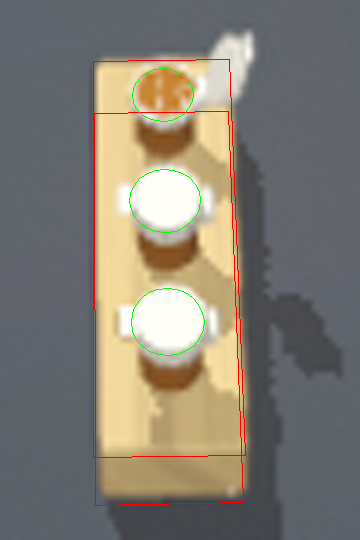

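View pics/o1c3.png

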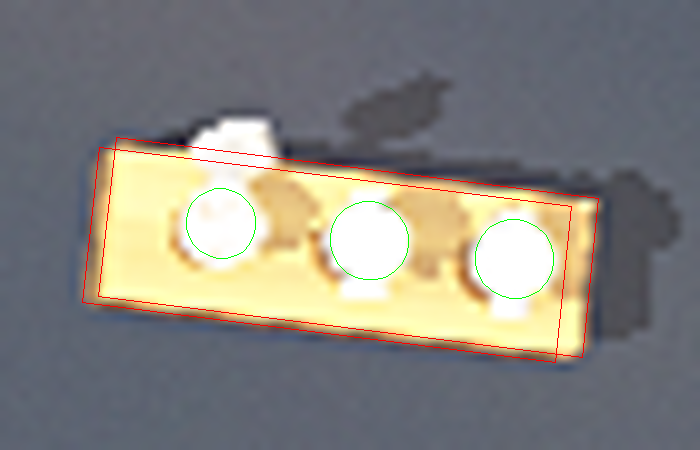

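```bash
cat >> h.py <<'E'
from scipy.spatial.transform import Rotation as Ro
def down(yaw,flip=1):
    y=flip*np.array([-np.sin(yaw),np.cos(yaw),0]);x=np.array([0,0,-1.]);R=np.c_[x,y,np.cross(x,y)]
    q=Ro.from_matrix(R).as_quat();return [q[3],q[0],q[1],q[2]]
def snap(n,tag):
    from rig import capture
    c=capture(n);np.save(f"{n}{tag}.npy",c,allow_pickle=True);return c
E
python3 - <<'E'
from h import *; from rig import *
np.set_printoptions(precision=2,suppress=True)
h=np.array([526.5,-256]);ex=np.array([.993,-.12])
for f in(1,-1):
    for yaw,p in((-.12,h+45*ex),(-.03,(565,10)),(-.2,(552,246))):
        print(f,yaw,inverse_kinematics([*p,100],down(yaw,f)))
command_gripper(0)
p=h+45*ex
s0=read_state()
j=[inverse_kinematics([*p,200],down(-.12,f)) for f in(1,-1)]
f=1 if j[1] is None or (j[0] is not None and abs(j[0][6])<abs(j[1][6])) else -1
print("f",f)
move_pose([*p,200],down(-.12,f))
movel([*p,110],feed=150)
s=read_state();print(s['t'],s['tcp_pos'],s['wrist_force'],s['q'],p)
a=snap("side","1");b=snap("top","1")
tip=s['tcp_pos']
for n,c in(("side",a),("top",b)):
    u=proj(c,tip)[0];print(n,u)
    x0,y0=int(u[0])-40,int(u[1])-35
    cv2.imwrite("pics/t_%s.png"%n,0*np.zeros((3,3)))
    overlay(c,x0,y0,80,70,8,"pics/t_%s.png"%n,[(box(frame(*tip,-.12),-11,11,-14.5,14.5,0),(0,0,255)),(box(frame(*tip,-.12),-11,11,-14.5,14.5,40),(0,255,0)),(circ(frame(504.6,-304.2,0,-.12),0,50,12,70),(0,255,0))])
E
```

```text
1 -0.12 [ 0.8   0.6  -0.64  1.66  0.41  1.03  1.47]
1 -0.03 [ 0.48  0.54 -0.79  1.81  0.45  0.98  1.04]
1 -0.2 [ 0.26  0.79 -1.18  1.7   0.78  1.2   0.24]
-1 -0.12 [ 0.44  0.51 -0.13  1.68  0.08  0.95 -1.4 ]
-1 -0.03 [ 0.25  0.46 -0.46  1.82  0.25  0.92 -1.93]
-1 -0.2 [ 0.03  0.59 -0.75  1.71  0.46  1.02 -2.65]
f -1
3.4417 [ 571.67 -261.85  110.79] [1.24 0.47 1.07] [ 0.46  0.5  -0.15  1.67  0.09  0.97 -1.41] [ 571.18 -261.4 ]
side [338.31 280.37]
top [405.59 192.83][ WARN:0@8.651] global loadsave.cpp:1063 imwrite_ Unsupported depth image for selected encoder is fallbacked to CV_8U.
```

View pics/t_side.png

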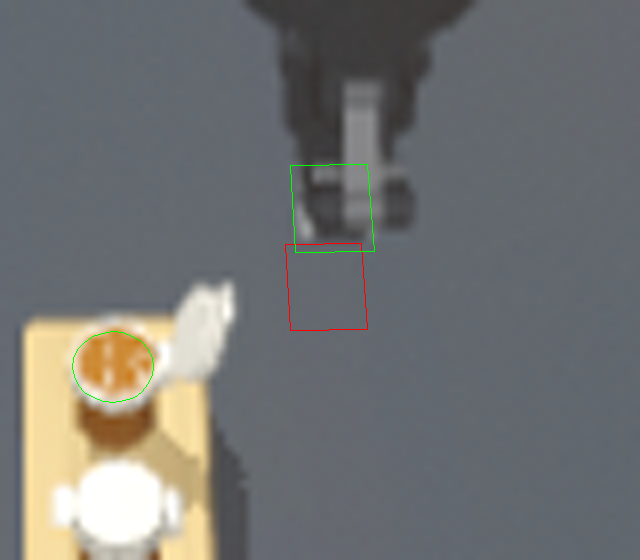

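View pics/t_top.png

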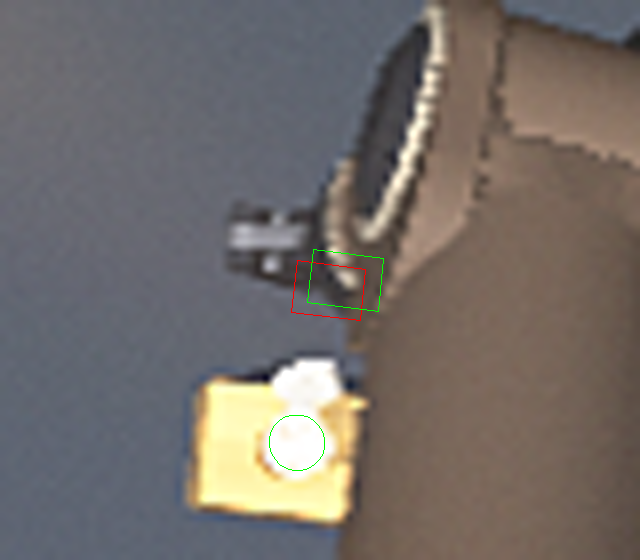

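```bash
python3 - <<'E'
from h import *; from rig import *
np.set_printoptions(precision=3,suppress=True)
s=read_state();print(s['t'],s['tcp_pos'],s['gripper_width'],s['tool_rot'],down(-.12,-1),s['q'])
q=s['tool_rot'];print(Ro.from_quat([q[1],q[2],q[3],q[0]]).as_matrix())
a=load("side1.npy")
crop(a,295,200,90,100,6,"pics/t2.png")
E
```

```text
3.5417 [ 572.07  -261.845  111.413] 0.19137225233060565 [-0.042  0.707 -0.043 -0.705] [np.float64(-0.042400955608729356), np.float64(0.705834370772256), np.float64(-0.042400955608729356), np.float64(-0.705834370772256)] [ 0.457  0.503 -0.147  1.672  0.086  0.971 -1.41 ]
[[ 0.002 -0.12  -0.993]
 [-0.001 -0.993  0.12 ]
 [-1.     0.001 -0.002]]
```

View pics/t2.png

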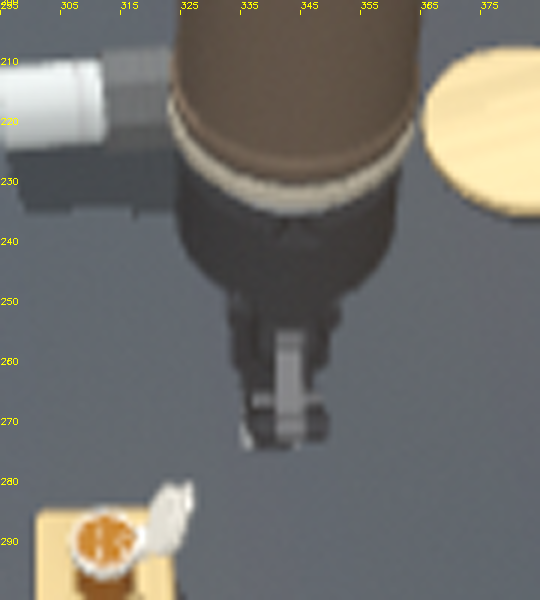

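```bash
python3 - <<'E'
from h import *
for n,u in(("side",(338,275)),("top",(403,192))):
    c=load(n+"1.npy");c["color"]=np.clip(c["color"].astype(float)*1.8,0,255).astype(np.uint8)
    crop(c,u[0]-30,u[1]-30,60,45,11,"pics/e_%s.png"%n)
E
```

```text
(no output)
```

View pics/e_side.png

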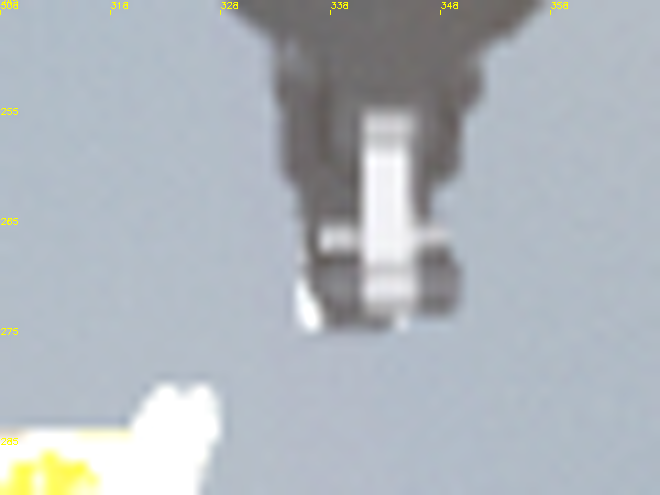

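View pics/e_top.png

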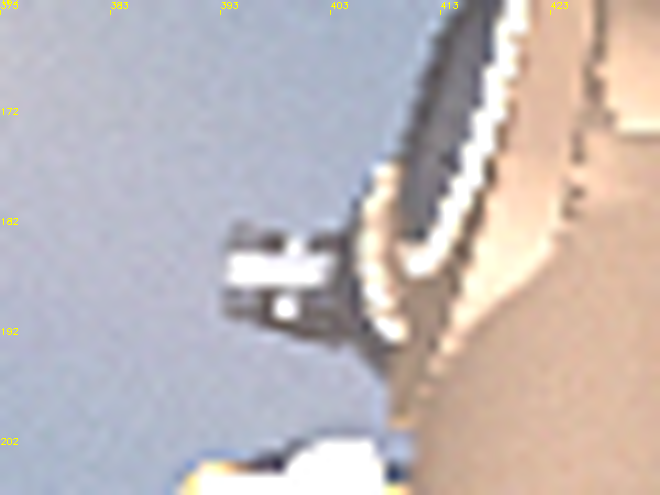

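```bash
python3 - <<'E'
from h import *
np.set_printoptions(precision=1,suppress=True)
for k in "01":
  for n in("side","top"):
    c=load(n+k+".npy");print(n,k,np.array(c["pose"])[:3,3],c["cx"],c["cy"])
    tip=np.array([193.3,-593.8,196.7] if k=="0" else [572,-261.9,111.1])
    for d in(0,19,50,73,120,160,200): print(d,proj(c,tip+[0,0,d])[0])
c=load("top0.npy");crop(c,495,290,60,60,10,"pics/e0.png")
c=load("side1.npy");crop(c,290,160,110,130,5,"pics/e1.png")
E
```

```text
side 0 [ 424.5 -880.6 1086.8] 312.57006855767065 194.0682481929079
0 [147.6 451.5]
19 [144.8 447.8]
50 [140.  441.6]
73 [136.2 436.7]
120 [128.1 426.1]
160 [120.5 416.2]
200 [112.2 405.5]
top 0 [ 391.4   27.3 1754.8] 324.92096009573174 191.4866216180523
0 [517.7 311.1]
19 [520.1 311.9]
50 [524.2 313.2]
73 [527.4 314.3]
120 [534.2 316.5]
160 [540.4 318.5]
200 [546.9 320.6]
side 1 [ 424.5 -880.6 1086.8] 312.57006855767065 194.0682481929079
0 [338.5 280.3]
19 [338.8 275.7]
50 [339.3 267.9]
73 [339.7 261.9]
120 [340.6 249.1]
160 [341.4 237.5]
200 [342.3 225.3]
top 1 [ 391.4   27.3 1754.8] 324.92096009573174 191.4866216180523
0 [405.6 192.7]
19 [406.6 192.1]
50 [408.3 191.1]
73 [409.6 190.3]
120 [412.3 188.6]
160 [414.8 187. ]
200 [417.4 185.4]
```

View pics/e0.png

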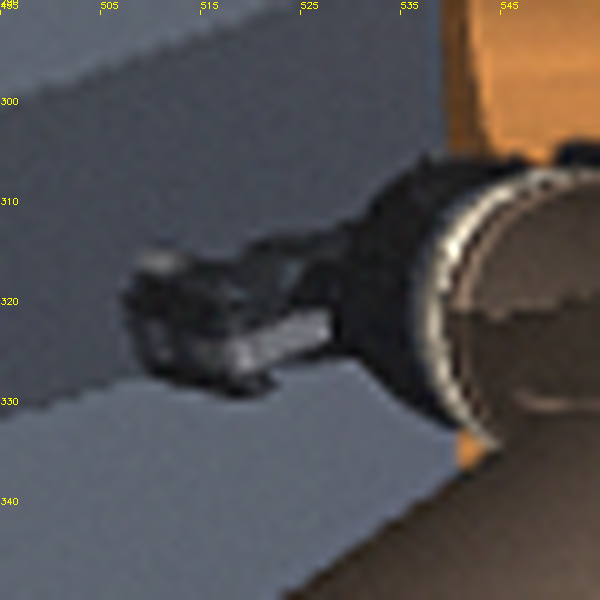

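View pics/e1.png

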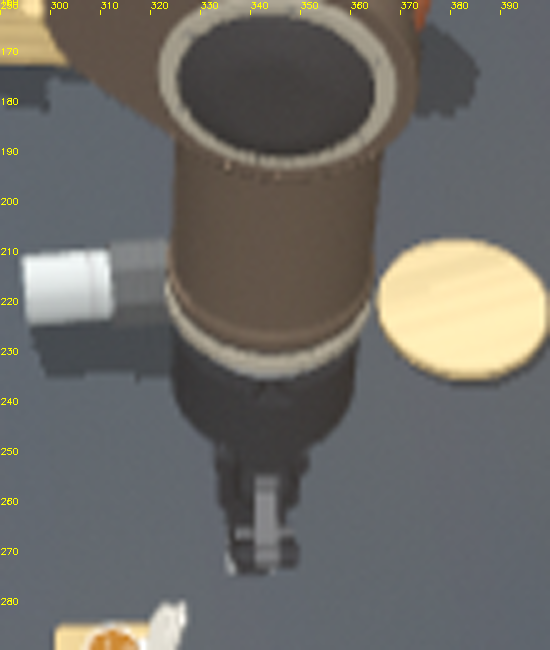

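```bash
python3 - <<'E'
from h import *; from rig import *
np.set_printoptions(precision=2,suppress=True)
print([inverse_kinematics([560,-130,150],down(y,-1)) for y in(1.45,-1.69)])
y=1.45 if inverse_kinematics([560,-130,150],down(1.45,-1)) is not None and abs(inverse_kinematics([560,-130,150],down(1.45,-1))[6])<2 else -1.69
movel([572,-262,150])
move_pose([560,-130,150],down(y,-1))
s=read_state();print(y,s['t'],s['tcp_pos'],s['gripper_width'])
a=snap("side","2");b=snap("top","2");tip=s['tcp_pos']
for n,c in(("side",a),("top",b)):
    print(n,[proj(c,tip+[0,0,d])[0] for d in(0,19,73,160)])
    u=proj(c,tip)[0].astype(int);c["color"]=np.clip(c["color"]*1.6,0,255).astype(np.uint8)
    crop(c,u[0]-40,u[1]-45,80,75,8,"pics/f_%s.png"%n)
E
```

```text
[array([ 0.56,  0.43, -0.55,  1.75,  0.26,  1.04, -0.2 ]), array([-0.59,  0.56,  1.04,  1.82, -0.54,  1.08, -2.6 ])]
1.45 5.075 [ 559.72 -130.64  149.49] 0.11385940778965535
side [array([324.67, 226.45]), array([324.81, 221.44]), array([325.25, 206.56]), array([326.02, 180.31])]
top [array([367.68, 194.92]), array([368.25, 194.31]), array([369.96, 192.49]), array([372.99, 189.29])]
```

View pics/f_side.png

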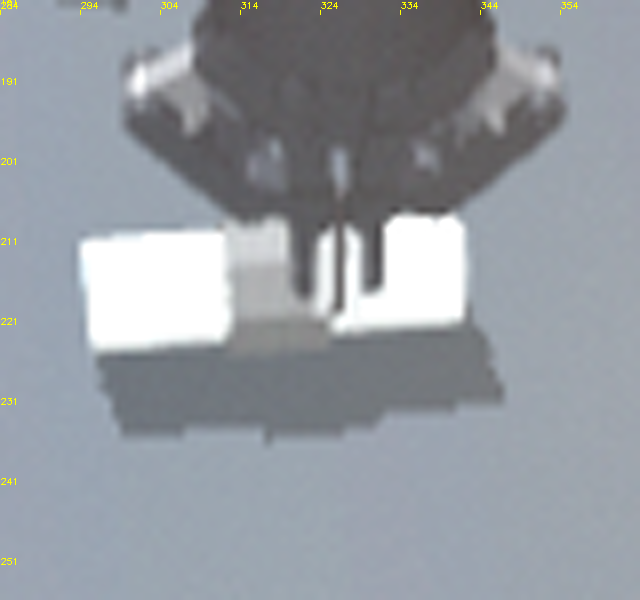

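View pics/f_top.png

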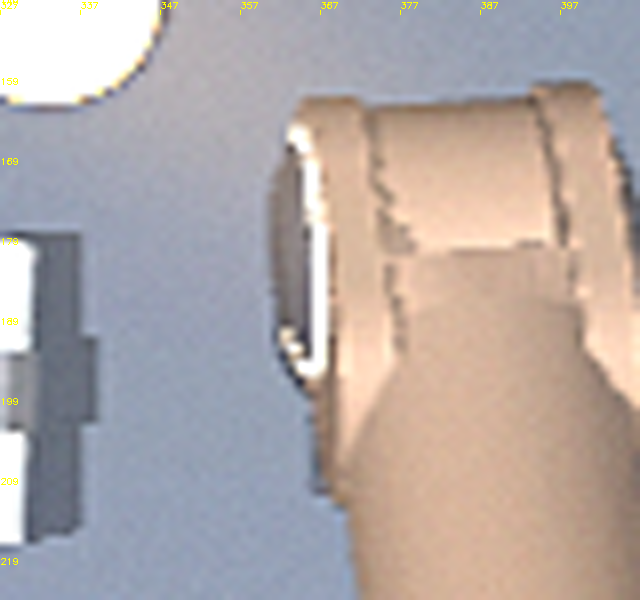

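```bash
cat >> h.py <<'E'
def touch(step=1.5,fmax=4,zmin=-40,feed=40,axis=2):
    from rig import read_state,movel
    s=read_state();f0=s['wrist_force'][2];p=np.array(s['tcp_pos']);z=p[2]
    while z>zmin:
        z-=step;movel([p[0],p[1],z],feed=feed);s=read_state()
        if s['wrist_force'][2]-f0>fmax: break
    return s,f0
E
python3 - <<'E'
from h import *; from rig import *
np.set_printoptions(precision=2,suppress=True)
movel([590,-120,30],feed=250)
s=read_state();print(s['t'],s['tcp_pos'],s['wrist_force'])
movel([590,-120,3],feed=60)
s=read_state();print(s['t'],s['tcp_pos'],s['wrist_force'])
a=snap("side","3")
print([proj(a,s['tcp_pos']+[0,0,d])[0] for d in(0,19,73)])
u=proj(a,s['tcp_pos'])[0].astype(int);a["color"]=np.clip(a["color"]*1.6,0,255).astype(np.uint8)
crop(a,u[0]-40,u[1]-45,80,75,8,"pics/g_side.png")
E
```

```text
5.825 [ 590.35 -120.04   30.67] [-0.15  0.32 -0.7 ]
6.425 [ 589.89 -119.93    2.8 ] [ 0.63 -0.18  0.11]
[array([334.22, 256.96]), array([334.46, 252.72]), array([335.15, 240.17])]
```

View pics/g_side.png

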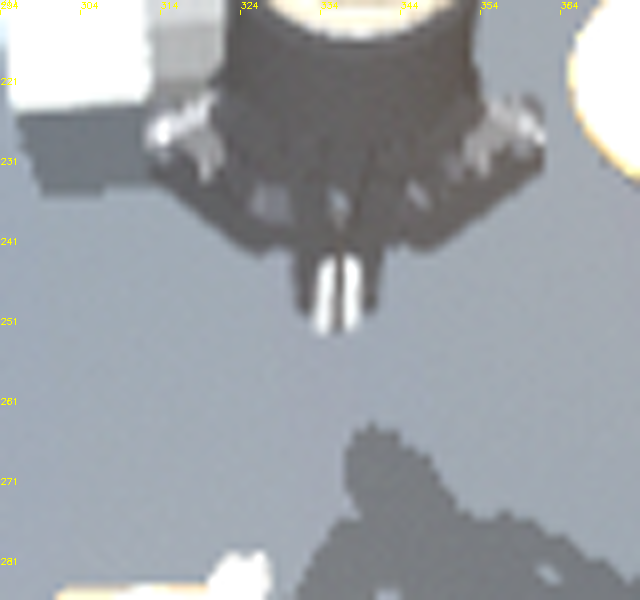

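```bash
python3 - <<'E'
from h import *; from rig import *
np.set_printoptions(precision=2,suppress=True)
s,f0=touch(step=2,fmax=3,zmin=-30,feed=40)
print(s['t'],s['tcp_pos'],s['wrist_force'],f0)
a=snap("side","4")
print([proj(a,s['tcp_pos']+[0,0,d])[0] for d in(0,19,73)])
u=proj(a,s['tcp_pos'])[0].astype(int);a["color"]=np.clip(a["color"]*1.6,0,255).astype(np.uint8)
crop(a,294,211,80,75,8,"pics/h_side.png")
E
```

```text
10.725 [ 590.   -119.85  -31.09] [-0.22 -0.36 -0.21] 0.5390079455388963
[array([333.85, 264.27]), array([334.08, 260.19]), array([334.75, 248.11])]
```

View pics/h_side.png

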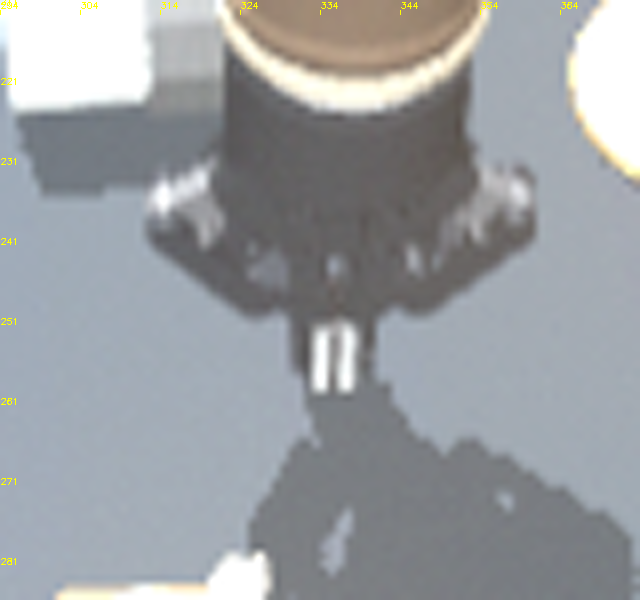

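```bash
python3 - <<'E'
from h import *; from rig import *
np.set_printoptions(precision=2,suppress=True)
p=read_state()['tcp_pos'];z=-32
for i in range(5):
    z-=2.5
    movel([590,-120,z],feed=60);s=read_state();print(s['t'],s['tcp_pos'],s['wrist_force'])
    if s['wrist_force'][2]>2.5:break
a=snap("side","5")
print(proj(a,s['tcp_pos'])[0])
a["color"]=np.clip(a["color"]*1.6,0,255).astype(np.uint8)
crop(a,310,225,60,50,11,"pics/i_side.png")
E
```

```text
11.025 [ 590.72 -120.02  -33.55] [-1.71 -0.52  9.58]
[334.1  264.82]
```

View pics/i_side.png

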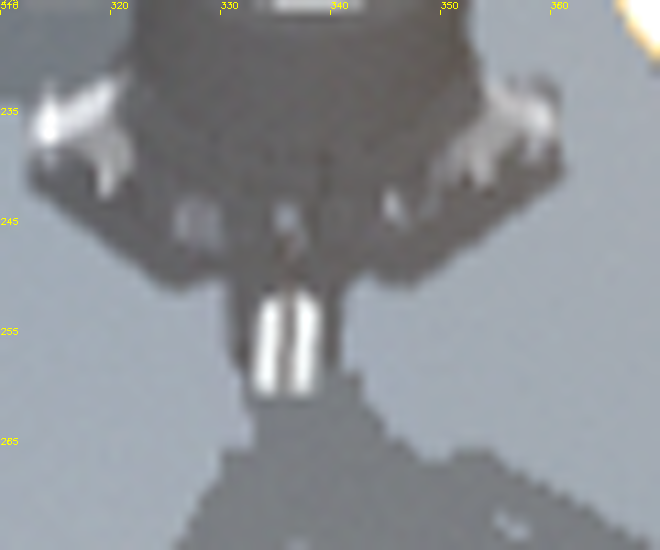

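```bash
python3 - <<'E'
from h import *
np.set_printoptions(precision=1,suppress=True)
a=load("side5.npy")
print(atz(a,335.9,260.4,0), atz(a,335.9,260.4,-33))
# base plate
t=load("top0.npy");print(proj(t,[0,0,0]),proj(t,[0,0,-33]))
crop(t,280,310,90,90,7,"pics/base.png")
# table corners
for z in(0,-33): print(z,[atz(t,u,v,z)[:2] for u,v in((123,93),(530,96))])
s=load("side0.npy");print([atz(s,u,v,0)[:2] for u,v in((390,68),)])
E
```

```text
[ 592.9 -129.6    0. ] [ 598.  -106.7  -33. ]
[[326.2 360.4]] [[326.  358.3]]
0 [array([944. , 747.7]), array([ 946.4, -747.6])]
-33 [array([954.4, 761.3]), array([ 956.9, -762.2])]
[array([955.3, 736.5])]
```

View pics/base.png

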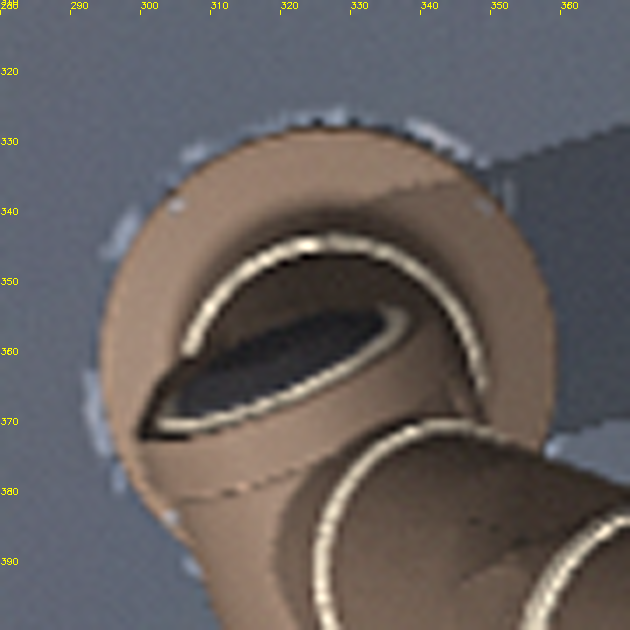

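```bash
python3 - <<'E'
from h import *; from rig import *
np.set_printoptions(precision=2,suppress=True)
DZ=-33
h=np.array([526,-256.4]);ex=np.array([.993,-.12])
P=lambda d,z:[*(h+d*ex),z+DZ]
movel([590,-120,100+DZ],feed=300)
move_pose(P(45,135),down(-.12,-1))
movel(P(45,92),feed=250)
s=read_state();print(s['t'],s['tcp_pos'],s['wrist_force'])
movel(P(-2,92),feed=150)
s=read_state();print(s['t'],s['tcp_pos'],s['wrist_force'])
movel(P(-15,84),feed=100)
s=read_state();print(s['t'],s['tcp_pos'],s['wrist_force'])
z=80
f0=s['wrist_force'][2]
while z>68:
    z-=2;movel(P(-15,z),feed=60);s=read_state();print(z,s['t'],s['tcp_pos'],s['wrist_force'])
    if s['wrist_force'][2]>9: break
a=snap("side","6")
crop(a,280,240,80,80,7,"pics/j.png")
E
```

```text
12.925 [ 569.56 -260.53   57.64] [ 0.38 -0.3  -0.72]
13.3917 [ 525.41 -256.57   60.56] [-0.21  0.26 -0.54]
13.6917 [ 511.56 -254.55   50.98] [ 0.41 -0.29  0.01]
78 13.9417 [ 511.35 -254.45   44.6 ] [0.54 0.35 0.05]
76 14.1917 [ 511.12 -254.53   42.85] [-0.64  0.27 -0.14]
74 14.4417 [ 511.35 -254.71   42.31] [-4.03  1.1  12.58]
```

View pics/j.png

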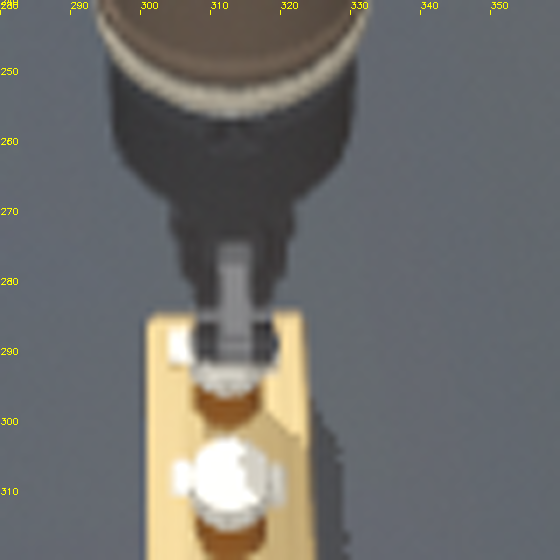

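```bash
python3 - <<'E'
from h import *; from rig import *
np.set_printoptions(precision=2,suppress=True)
DZ=-33
movel([511.3,-254.5,130+DZ],feed=300)
for f in(1,-1):
    for yaw,p in((-.03,(563,9.5,110+DZ)),(-.2,(551.5,246,60+DZ))): print(f,inverse_kinematics(p,down(yaw,f)))
f=-1
move_pose([563,9.5,115+DZ],down(-.03,f))
command_gripper(85)
movel([563,9.5,75+DZ],feed=250)
s=read_state();print(s['t'],s['tcp_pos'],s['wrist_force'],s['q'],s['gripper_width'])
a=snap("side","7");b=snap("top","7")
crop(a,280,160,90,85,7,"pics/k1.png");crop(a,285,265,60,80,7,"pics/k2.png")
E
```

```text
1 [ 0.72  0.81 -1.24  1.82  0.84  1.16  0.74]
1 [ 0.06  0.72 -0.81  1.76  0.63  0.94  0.36]
-1 [ 0.04  0.45 -0.19  1.86  0.11  0.84 -1.8 ]
-1 [-0.34  0.58 -0.21  1.79  0.16  0.79 -2.41]
16.9667 [561.8    9.46  41.24] [0.65 0.54 0.97] [ 0.03  0.5  -0.18  1.89  0.12  0.77 -1.81] 84.32606689178427
```

View pics/k1.png

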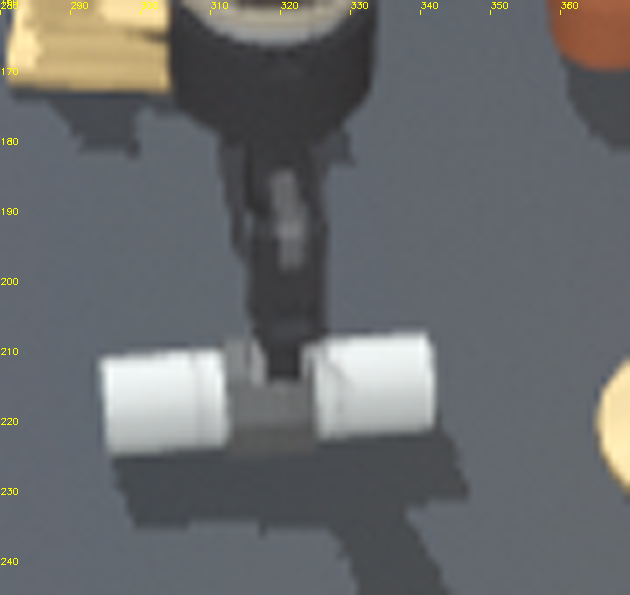

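View pics/k2.png

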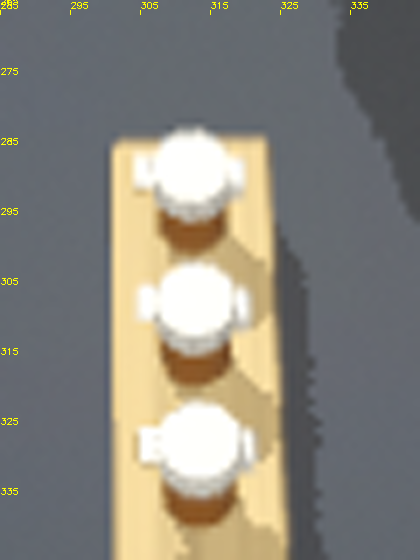

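```bash
python3 - <<'E'
from h import *; from rig import *
np.set_printoptions(precision=2,suppress=True)
DZ=-33
movel([564,9.5,30+DZ],feed=200)
s=read_state();print(s['t'],s['tcp_pos'],s['wrist_force'])
movel([564,9.5,3+DZ],feed=100)
s=read_state();print(s['t'],s['tcp_pos'],s['wrist_force'])
if np.abs(s['wrist_force']).max()<5:
    command_gripper(30)
    s=read_state();print(s['t'],s['tcp_pos'],s['wrist_force'],s['gripper_width'])
    movel([564,9.5,125+DZ],feed=200)
    s=read_state();print(s['t'],s['tcp_pos'],s['wrist_force'],s['gripper_width'])
a=snap("side","8")
crop(a,270,140,100,90,7,"pics/l1.png")
E
```

```text
17.4417 [564.06   9.54  -2.39] [0.28 0.23 0.09]
17.8583 [564.24   9.51 -29.52] [ 0.07 -0.94  0.11]
18.3083 [564.59   9.52 -29.2 ] [-0.01 -0.05  5.44] 44.684068495309646
19.0667 [563.13   9.35  90.99] [-0.41 -0.27 -0.37] 45.014417208287306
```

View pics/l1.png

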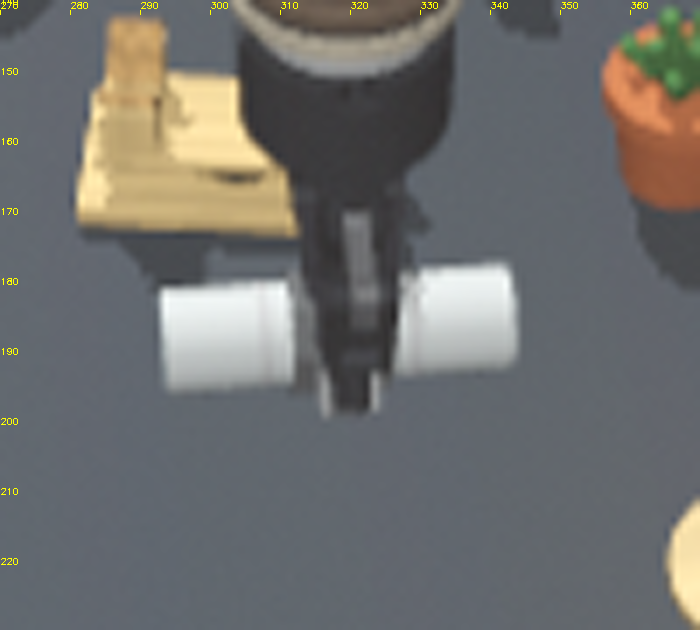

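```bash
python3 - <<'E'
from h import *; from rig import *
np.set_printoptions(precision=2,suppress=True)
print(inverse_kinematics([551.5,246,75],down(-.2,-1)))
move_pose([551.5,246,75],down(-.2,-1))
wait(0.2)
for i in range(3):
    s=read_state();print(s['t'],s['tcp_pos'],s['wrist_force'],s['gripper_width']);wait(.05)
tip=s['tcp_pos']
a=snap("side","9");b=snap("top","9")
S=frame(551.5,246,71,-.2);B=frame(tip[0],tip[1],tip[2]+52.2,-.2)
print(proj(a,ap(B,[(-65,0,0),(65,0,0)])))
crop(a,260,90,100,85,7,"pics/m1.png")
crop(b,215,160,100,85,7,"pics/m2.png")
E
```

```text
[-0.36  0.51 -0.19  1.76  0.12  0.88 -2.38]
20.2583 [552.33 243.81  75.07] [ 0.2  -0.38 -1.24] 44.98488760061645
20.3083 [552.22 244.2   75.14] [-0.1   0.62 -2.31] 44.71678431099564
20.3583 [552.11 244.6   75.18] [-0.57 -0.17 -1.42] 44.87855336551661
[[280.57 133.11]
 [324.28 134.89]]
```

View pics/m1.png

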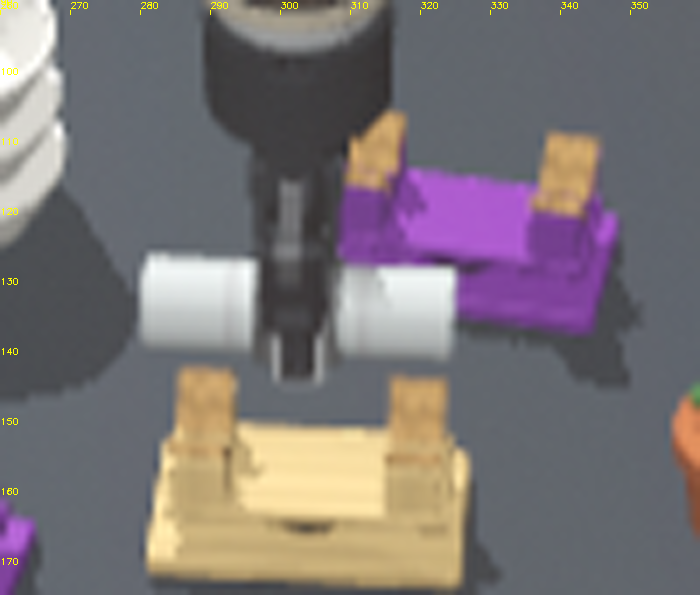

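View pics/m2.png

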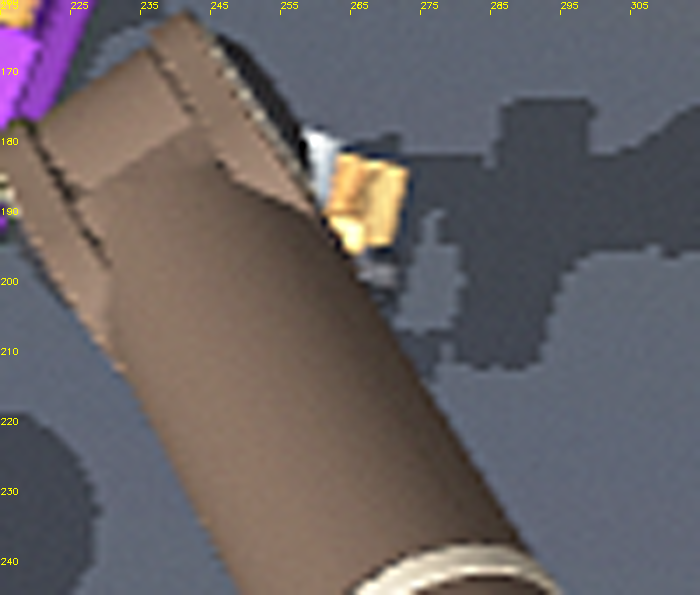

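```bash
python3 - <<'E'
from h import *
np.set_printoptions(precision=2,suppress=True)
a=load("side9.npy");t=load("top0.npy")
for X in((551.5,246),(553,248)):
  S=frame(*X,71,-.2)
  print(X,"side",proj(a,ap(S,[(-47,13.5,-13.5),(47,13.5,-13.5),(-47,23,-4),(47,23,-4)])).tolist())
  print("top",proj(t,ap(S,[(47,13.5,-13.5),(47,-13.5,-13.5),(-47,13.5,-13.5),(-47,-13.5,-13.5)])).tolist())
  m=models((504.6,-304.2,0,-.12),(563,9.5,23,-.03),(*X,71,-.2))
  overlay(a,260,120,80,60,9,"pics/n1_%d.png"%X[0],m);overlay(t,235,165,60,60,9,"pics/n2_%d.png"%X[0],m)
i=[cv2.imread("pics/n%d_553.png"%k) for k in(1,2)]
cv2.imwrite("pics/n.png",np.hstack([i[0][:540,:],i[1][:540,:]])[:, :])
cv2.imwrite("pics/n.png",cv2.resize(np.hstack([i[0][90:540,:540],i[1][90:540]]),(800,333)))
E
```

```text
(551.5, 246) side [[287.64242646816973, 147.64808502775182], [317.97744762963225, 148.91171991525357], [287.8210339787865, 143.29228622895675], [318.16924558225287, 144.54611280129333]]
top [[254.98855071233334, 185.2831506625656], [262.61992836675586, 186.87600722412913], [248.98819161631468, 211.86774151968643], [256.6634107430119, 213.47799381193133]]
(553, 248) side [[288.0565445697109, 147.17468794709046], [318.36328624502096, 148.43577770088524], [288.2351337455547, 142.82284568546083], [318.55506699270114, 144.07412628533905]]
top [[254.418728960681, 184.84843416904275], [262.0491474658628, 186.44100743636648], [248.41538258173267, 211.42794813868005], [256.08963840867716, 213.03794677217164]]
```

View pics/n1_553.png

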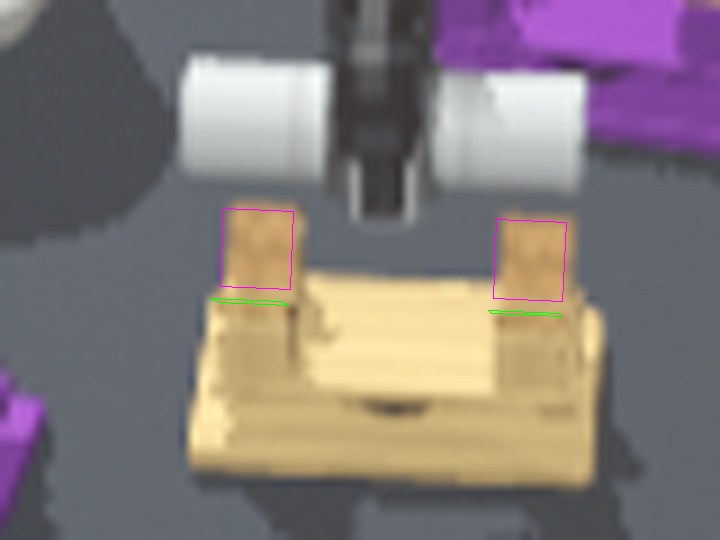

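View pics/n2_553.png

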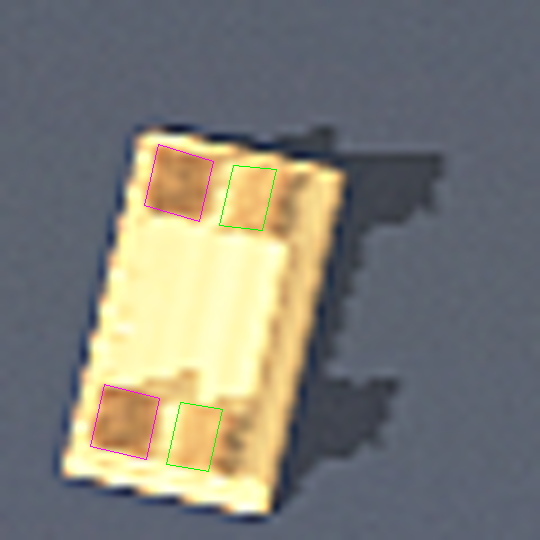

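```bash
cat >> h.py <<'E'
def avg(n=8,dt=.025):
    from rig import read_state,wait
    F=[];Z=[]
    for i in range(n):
        wait(dt);s=read_state();F.append(s['wrist_force']);Z.append(s['tcp_pos'])
    return s,np.mean(F,0),np.mean(Z,0)
E
python3 - <<'E'
from h import *; from rig import *
np.set_printoptions(precision=2,suppress=True)
s,F,Z=avg(16);print(s['t'],Z,F,s['wrist_torque'])
movel([554,247,28],feed=100)
s,F0,Z=avg(16);print(s['t'],Z,F0)
for z in(23,20,18,16.5):
    movel([554,247,z],feed=25)
    s,F,Z=avg(8);print(z,s['t'],Z,F-F0,s['gripper_width'])
    if F[2]-F0[2]>7: break
a=snap("side","10");crop(a,260,110,100,70,7,"pics/p1.png")
E
```

```text
20.9083 [551.53 245.94  75.04] [ 0.03  0.26 -1.4 ] [-0.01  0.01  0.03]
21.925 [554.39 247.21  28.61] [ 0.    0.05 -1.47]
23 22.475 [553.96 246.99  22.91] [0.15 0.09 0.12] 44.81005485149335
20 22.9417 [553.95 246.99  19.93] [0.01 0.23 0.13] 44.98708769489397
18 23.3917 [554.35 247.12  18.24] [ 0.63 -0.09  2.05] 45.01364788300629
16.5 23.8417 [554.31 247.09  16.73] [ 0.99 -0.08  4.49] 45.260069728103915
```

View pics/p1.png

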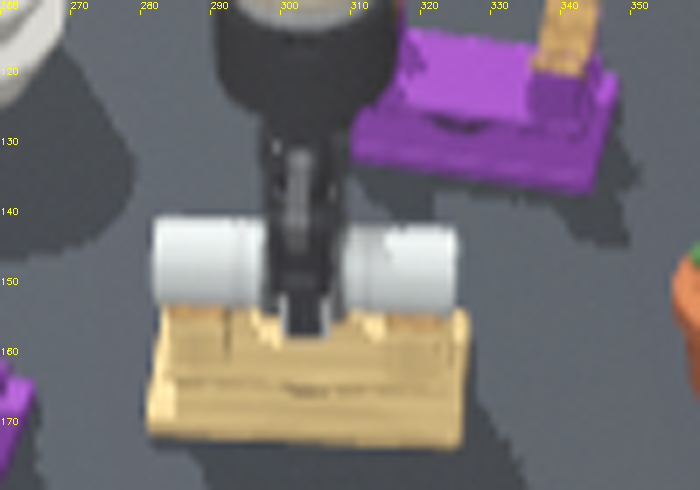

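```bash
python3 - <<'E'
from h import *
a=load("side10.npy");crop(a,275,137,58,40,13,"pics/q1.png")
tip=np.array([554.3,247.1,16.73])
B=frame(554.3,247.1,16.73+52.2,-.2)
print(proj(a,ap(B,[(-65,0,0),(65,0,0),(0,0,0)])))
overlay(a,275,137,58,40,13,"pics/q2.png",[(circx(B,-65,19),(0,0,255)),(circx(B,65,19),(0,0,255))]+[(box(B,x-12,x+12,-23,-23.1,-4),(255,0,255)) for x in(-47,47)])
E
```

```text
[[282.10439088 147.23410707]
 [324.51756788 148.99989679]
 [303.27658368 148.11953214]]
```

View pics/q2.png

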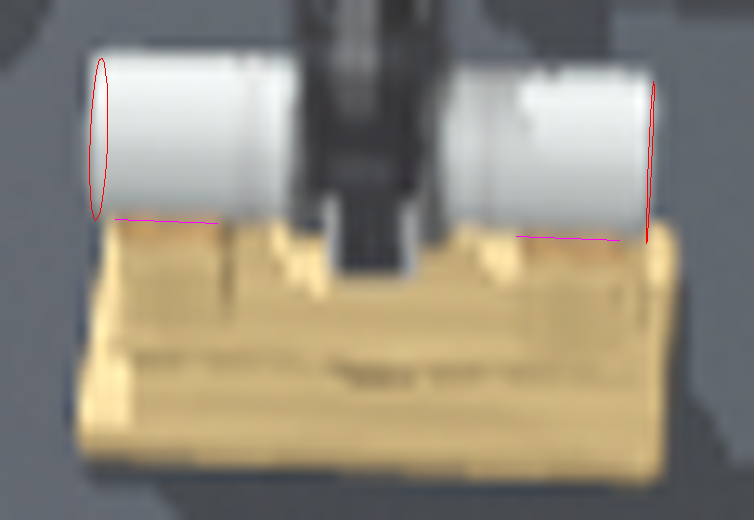

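The barrel is centred to about 1 mm in this view, and the force slope (about 1.6 N/mm) matches the spring. I'll press on gently.

```bash
python3 - <<'E'
from h import *; from rig import *
np.set_printoptions(precision=2,suppress=True)
F0=np.array([0,.05,-1.47])
for z in(15,14.2,13.5):
    movel([554.2,247,z],feed=15)
    s,F,Z=avg(10);print(z,s['t'],Z,F-F0,s['gripper_width'])
    if F[2]-F0[2]>8.6: break
wait(.5);s,F,Z=avg(16);print(s['t'],Z,F-F0,s['wrist_torque'],s['gripper_width'])
a=snap("side","11");b=snap("top","11");cv2.imwrite("pics/final.png",a["color"][:,:,::-1])
E
```

```text
15 24.3917 [554.34 247.17  15.19] [ 0.9  -0.28  6.64] 45.06371712295909
14.2 24.8917 [554.39 247.26  14.54] [0.7  0.12 7.77] 44.95958102597319
13.5 25.3917 [554.43 247.34  13.97] [ 0.12 -0.19  8.46] 45.225638213037215
26.2917 [554.43 247.35  13.97] [ 0.25 -0.07  8.52] [-0.01 -0.07 -0.  ] 45.033175480562846
```

View pics/final.png

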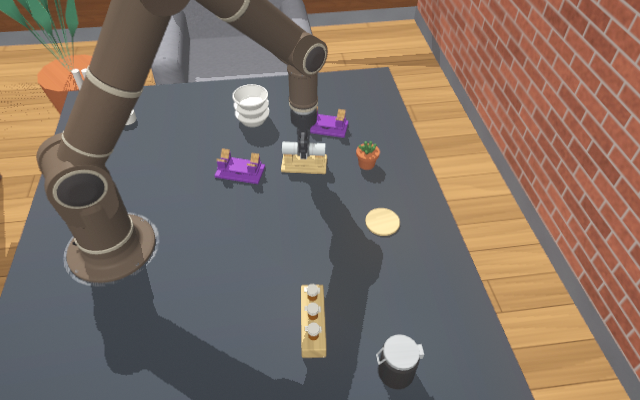

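```bash
python3 -c "
from rig import *
s=read_state();print(s['t'],s['wrist_force'],s['tcp_pos'],s['gripper_width']);hand_in()"
```

```text
26.3917 [ 0.89413355 -0.23855061  7.90632098] [554.41851852 247.36943295  13.97771015] 44.93653338278903
the job is handed in; nothing more can be done
```

I pressed the open vial's cap shut first, then laid the lens barrel in the natural-wood V-rest. I handed in at 26.4 s, still holding the barrel pressed down.

- **Cap:** I pushed it over from behind and pressed it down with about 12.6 N. The pictures afterwards show it looking like the two caps that were already shut.
- **Seating:** the total support force was 8.5 N, which puts the saddle about 4.7 mm down out of 10. The force rose by about 1.5 N per mm on the way down, as the spring should. The sideways forces were under 1 N.
- **Bearing and centring:** an enlarged side view, taken about 3 mm before full depth, showed the barrel lying on both cork pairs, about 1 mm off centre lengthwise. The view from above was blocked by the arm.
- **Bystanders:** the dishes, jar, planter, coaster and purple rests look untouched in the last side picture.

**Height disagreement:** the arm's reported height did not match the work surface. A touch test found the surface at about z = −33 mm, and I corrected every height by that amount. Pressing the cap and seating the barrel both agreed with the correction. The two cameras also disagreed by up to about 4 mm in x, so I used positions between the two.

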